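# Load the sintering plate

### The job

Get the furnace loading plate ready for sintering: seat the tall tray with the bridge in the plate's collar, put the low tray of single crowns on top of it so that it lies between the tall tray and the lid, and close the stack with the lid, every foot fully home in the rim below it. Lay the temperature control ring flat on the plate, on the line between the stack and the tongs tab, about midway between the stack and the plate's edge. Keep both trays level all the way so that the crowns stay bedded, and leave the jar, the polisher dish and the plaster model as they stand.

Things in the scene. Friction and masses are not known exactly. Their poses are not given: they have to be found in the camera images.
- plate: Dark round furnace plate, fixed on a board 7 mm above the worktop: disc diameter 114, 8 mm thick; origin under the disc's centre. Raised collar (outer 60, bore 50, rim at z = 13 mm) centred at its x = -22, y = 0: seat of the tall tray (seated stack reaches x = +8). Tongs tab, a loop 28 wide, juts out along +x to x = 71. The control ring goes flat on the bare disc at about x = +34, y = 0 mm.
- tall_tray: Tall round cream-white alumina tray, loose, 0.12 kg, with a three-unit bridge fixed in beads. Outer diameter 60, height 36, bore 50 mm at the rim. Origin under its centre, z up. Lowest 4 mm: foot, diameter 44, bevelled to 40. The foot drops into the collar till the 60 mm shoulder rests on the collar's rim: its origin is then 9 mm above the plate's.
- low_tray: Low round alumina tray, loose, 0.09 kg, with four single crowns fixed in beads. Outer diameter 60, height 24, bore 50 mm at the rim. Origin under its centre, z up. Lowest 4 mm: foot, diameter 44, bevelled to 40. Seated in the tall tray's rim its origin is 32 mm above the tall tray's.
- lid: Round alumina lid, loose, 0.07 kg, knob up. Lowest 4 mm: foot, diameter 44, bevelled to 40; flange diameter 60 from 4 to 11 mm height; central round knob, diameter 15 to 18, from 11 to 27 mm height. Origin under its centre, z up. Seated in the low tray's rim its origin is 20 mm above the low tray's.
- control_ring: Temperature control ring, loose, 0.015 kg: small tan ceramic ring lying flat, outer diameter 24, hole 10, 8 mm high. Origin at its centre (4 mm above what it lies on), z along its axis.
- lilac_jar: Bystander: small jar with a lilac lid, diameter 39 mm, 49 mm high, loose. Origin at the centre of its underside. Leave alone. (Behind the work a shelf board hangs 0.48 m above the worktop, from x = 0.67 m on: cross level and low there.)
- polisher_dish: Bystander: round glass dish with rubber polishers, diameter 92 mm, 18 mm high, loose. Origin at the centre of its underside. Leave alone.
- plaster_model: Bystander: plaster model of a lower jaw, 42 mm (its x) by 62 mm (its y) by 16 mm high, loose, on the worktop behind the board. Origin at the centre of its underside. Leave alone. (Beside it, at the right of the work, stands a black computer tower, 0.45 m tall, from x = 0.47 m on, its left side at about y = -0.09 m in front and 0.0 m at the back.)

How it is judged:
By the outcome, as a careful person would: the job done as asked, in the order asked, and still so for the second after the job is handed in, with the robot touching nothing.
It also fails if it takes over 128 s, if anything falls off the work surface, if the arm or the gripper's body presses on something with over 40 N, if the wrist force passes 120 N, or if a joint passes its speed limit or range.

### The arm

A 6-joint arm with a two-finger parallel gripper is mounted at the origin on a cart in front of the work surface, level with it; the furniture and walls round the work are solid. World frame = base frame: x ahead of the robot, y to its left, z up, the work surface at z = 0. Lengths are in m, angles in rad, forces in N, time in s.
With the tool pointing down it reaches from about 0.3 to 0.825 m from the base axis. Payload 5.4 kg.
Tool frame: the origin (TCP) lies at the centre of the arm's flange, where the gripper is bolted on; the fingertips stand 190 mm ahead of it and the grasp point (between the pads) lies 171 mm ahead of it; z points along the fingers, y is the line along which they close (so a half turn about z gives the same grasp; the last joint's range is limited). The gripper opens to 92 mm and grips with 3 to 60 N. Pads are 20 mm wide; open, the fingers measure 128 mm over their backs; the gripper's body (75 mm by 189 mm) begins 69 mm behind the grasp point.
Start: joints at [0.966, 0.158, 1.597, -0, 1.386, -0.21], TCP at [0.221, 0.531, 0.405] pointing down, gripper open.
Joint ranges: [-2.91, 2.91], [-0.94, 2.29], [0.18, 2.7], [-1.29, 4.43], [0.17, 2.64], [-3, 3]. Speed limits (rad/s): [2.57, 2.57, 3.14, 3.14, 3.14, 3.14].

### API

Orientations are given as [roll, pitch, yaw] about the fixed x, y, z axes, in that order (R = Rz(yaw) Ry(pitch) Rx(roll)).
In Python, from bench import telemetry, vision, env gives the robot as it stands. The module is installed in compiled form; this text tells all that it offers.
- The arm moves only by the tool send_rows, never from a script. Its argument "rows" is a list of rows, each a list of 2 entries, a list of its own where there are three numbers: the shift along the tool's x, y, z in m, then the turn about the tool's z in rad. A call has exactly 10 rows; each row shifts and turns the commanded pose from where the row before left it, along the tool's axes as they then stand; what a row does not reach is not made up. A row lasts 1/8 s, in which the tool goes at most 62.5 mm and 10.7 degrees, less where a joint would pass 70% of its speed; a pose out of reach is approached as far as the arm can. A call with a gripper value outside its range is refused whole. "jaw" is the opening, from -1 (shut) to 1 (fully open), set as the call begins (left out, the last holds). The fingers move at their own pace and stop on an object; the grip force is fixed at half the most. Time passes only in rows, so rows that do not move let the fingers close, or fill a call up. It gives the time, the measured TCP pose, the force, the opening and the grip force at its end, in the units of the state.
- telemetry.sense(): the state, without advancing time (a new reading comes with each control period).
- vision.grab_frame(name): name is "scene" or "top" or "wrist"; returns (picture, depth): 400x640x3 uint8, red, green, blue; 400x640 float32, m along the optical axis (not along the pixel's ray), 0 where there is no reading.
- vision.camera_model(name): a dict with "camera_matrix" (3x3 intrinsics, pixels), "origin" and "attitude" of the camera in the world; the wrist camera has in their place "mount" (4x4, takes a point from camera to tool coordinates, whose origin is the TCP and whose axes are the flange's). Camera axes: x right, y down, z forward; pixel columns grow to the right and rows downward; lengths in m; the calibration is good to about 2 mm. A picture is of the moment at which its call begins: read the wrist's pose just before it. camera_model takes no time and is no camera call.
- env.job_done(): hands the job in; it is judged then, once.
The state is a dict: "clock": time; "q": joint angles; "qvel": joint speeds; "effort": joint torques, N m; "eef_pos": TCP position; "tool_rot": TCP orientation; "force": force on the tool from outside, world axes, zero at the start; "ft_torque": the same for the moment, N m; "finger_gap": finger opening in m; "grip_force": force on a finger pad.
Only numpy, scipy, OpenCV 4.12 (cv2) and the standard library are available. Lean on these libraries where they do the work, as an engineer would, in place of code of your own. Each camera call takes 0.05 s, during which the arm holds its last target. There are 200 camera calls.

## Working session

There is one attempt and no reset: what is moved stays moved. The work goes in short steps, Python scripts to look and compute and a tool call to move; the robot and the scene stay as the last step left them, time stands still between calls to the robot, and variables do not carry over. Pictures are saved under pics/ and viewed, at most 14 in all, crops included, and the job is handed in when it is done.

Besides the shell and the picture viewer there is one more tool, called after "Call:" as name(argument=value, ...) on one line, values as JSON. send_rows: Moves the arm, as the interface text tells. Its arguments: {"type":"object","properties":{"rows":{"type":"array","items":{"type":"array"}},"jaw":{"type":"number"}},"required":["rows"]}

```bash
mkdir -p pics; python3 - <<'E'
from bench import telemetry, vision, env
import cv2, numpy as np
print(telemetry.sense())
for n in ("scene","top"):
    p,d=vision.grab_frame(n); cv2.imwrite(f"pics/{n}0.png",p[...,::-1]); np.save(f"{n}0.npy",d)
    print(n,vision.camera_model(n))
print(vision.camera_model("wrist"))
E
```

```text
{'clock': 0.0, 'q': array([ 9.65876915e-01,  1.59043349e-01,  1.59823800e+00, -5.45879924e-06,
        1.38619688e+00, -2.10099805e-01]), 'qvel': array([-3.91488310e-04,  8.28127636e-04,  8.15209693e-05, -2.74816523e-04,
        9.70109869e-05,  1.64816067e-04]), 'effort': array([-3.80768470e-04, -3.85574090e+01, -3.22108269e+01,  7.01365806e-02,
        3.78089142e-02, -1.59736305e-04]), 'eef_pos': array([0.2210258 , 0.53051844, 0.4037189 ]), 'tool_rot': array([-3.13974743e+00, -3.88003596e-04,  2.74677370e+00]), 'force': array([-1.03842428,  0.34542533, -0.68235929]), 'ft_torque': array([-0.07510902,  0.0120131 , -0.00822453]), 'grip_force': 0.0, 'finger_gap': 0.09174270167278313}
scene {'camera_matrix': array([[501.85477556,   0.        , 328.12218545],
       [  0.        , 501.85477556, 205.77652592],
       [  0.        ,   0.        ,   1.        ]]), 'origin': array([-0.00190031, -0.40442622,  0.47129561]), 'attitude': array([-2.02660166, -0.00515173, -0.75642378])}
top {'camera_matrix': array([[386.2520698 ,   0.        , 314.35315121],
       [  0.        , 386.2520698 , 200.73273252],
       [  0.        ,   0.        ,   1.        ]]), 'origin': array([0.41312135, 0.19611836, 0.8827542 ]), 'attitude': array([-2.93952186, -0.00326377, -1.6209913 ])}
{'camera_matrix': array([[305.85909299,   0.        , 325.53311346],
       [  0.        , 305.85909299, 198.39260437],
       [  0.        ,   0.        ,   1.        ]]), 'mount': array([[-9.77789638e-04, -9.63758942e-01, -2.66772835e-01,
         7.50156287e-02],
       [ 9.99999450e-01, -8.40933779e-04, -6.27243967e-04,
         6.23776617e-05],
       [ 3.80173694e-04, -2.66773301e-01,  9.63759234e-01,
         1.94845826e-02],
       [ 0.00000000e+00,  0.00000000e+00,  0.00000000e+00,
         1.00000000e+00]])}
```

View pics/scene0.png

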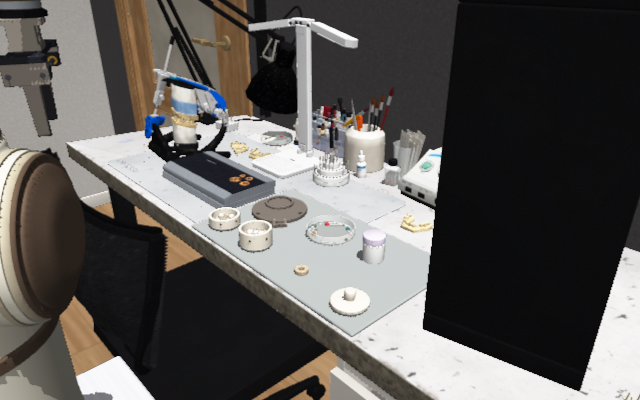

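View pics/top0.png

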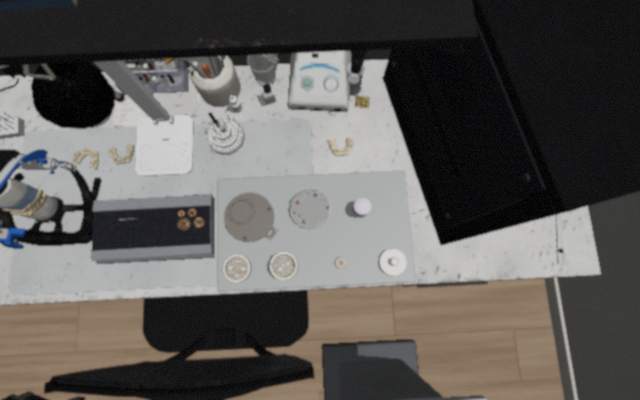

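The scene view shows the low tray (224,217), tall tray (255,234), ring (301,270), lid (349,300), plate (280,209), dish (330,230) and jar (373,246). The top view shows the plate (249,217) with its tab toward (270,234), low tray (238,267), tall tray (283,265), ring (340,263) and lid (393,263).

```bash
cat > h.py <<'E'
import numpy as np, cv2
from scipy.spatial.transform import Rotation as R
from bench import telemetry, vision, env
def grab(n):
    """picture, depth, K, T world<-cam"""
    s=telemetry.sense(); m=vision.camera_model(n); p,d=vision.grab_frame(n)
    T=np.eye(4)
    if n=="wrist":
        T[:3,:3]=R.from_euler('xyz',s['tool_rot']).as_matrix(); T[:3,3]=s['eef_pos']; T=T@m['mount']
    else:
        T[:3,:3]=R.from_euler('xyz',m['attitude']).as_matrix(); T[:3,3]=m['origin']
    return p,d,m['camera_matrix'],T,s
def cast(K,T,uv,z):
    uv=np.atleast_2d(uv).astype(float)
    r=np.c_[uv,np.ones(len(uv))]@np.linalg.inv(K).T@T[:3,:3].T
    return T[:3,3]+r*((z-T[2,3])/r[:,2])[:,None]
def proj(K,T,P):
    c=(np.atleast_2d(P)-T[:3,3])@T[:3,:3]; c=c@K.T; return c[:,:2]/c[:,2:]
def tool(s,P):
    """world point in tool axes (rel. to TCP)"""
    return R.from_euler('xyz',s['tool_rot']).as_matrix().T@(np.asarray(P)-s['eef_pos'])
def blobs(mask,amin):
    n,l,st,c=cv2.connectedComponentsWithStats(mask.astype('uint8'))
    return [(st[i],c[i],l==i) for i in range(1,n) if st[i,4]>=amin]
E
python3 - <<'E'
from h import *
p,d,K,T,s=grab("top")
rough=dict(plate=(249,217,.015),low=(238,267,.031),tall=(283,265,.043),ring=(340,263,.015),lid=(393,263,.018),tab=(270,234,.015),dish=(309,209,.02),jar=(361,207,.05))
for k,(u,v,z) in rough.items(): print(k,cast(K,T,(u,v),z)[0].round(3), d[v,u], (T[:3,:3]@(np.linalg.inv(K)@[u,v,1])*d[v,u]+T[:3,3]).round(3), p[v,u])
x0,y0=210,165
c=p[165:295,210:420]
cv2.imwrite("pics/crop1.png",cv2.resize(c[...,::-1],None,fx=3.8,fy=3.8,interpolation=cv2.INTER_CUBIC))
hsv=cv2.cvtColor(p,cv2.COLOR_RGB2HSV)
w=np.zeros(p.shape[:2],bool); w[170:292,215:416]=1
for nm,m,z in (("warm",(p[...,0].astype(int)-p[...,2]>8),.02),("bright",p.min(2)>195,.02),("dark",(p.max(2)<130),.015)):
    for st,ce,_ in blobs(m&w,25): print(nm,st,ce.round(1),cast(K,T,ce,z)[0].round(4))
E
```

```text
plate [0.56  0.335 0.015] 0.8736042 [0.56  0.334 0.019] [116 111 105]
low [0.449 0.358 0.031] 0.85016686 [0.449 0.36  0.02 ] [177 170 157]
tall [0.448 0.259 0.043] 0.8354886 [0.448 0.26  0.036] [191 189 186]
ring [0.447 0.135 0.015] 0.86596423 [0.447 0.134 0.007] [157 159 157]
lid [0.441 0.018 0.018] 0.8381752 [0.44  0.021 0.035] [203 202 200]
tab [0.519 0.288 0.015] 0.86919683 [0.519 0.288 0.016] [143 143 141]
dish [0.571 0.198 0.02 ] 0.8878778 [0.573 0.198 0.009] [155 155 154]
jar [0.564 0.083 0.05 ] 0.8418821 [0.563 0.084 0.056] [205 199 208]
warm [ 225  194   51   47 1754] [248.9 217.1] [0.5591 0.3339 0.02  ]
warm [272 254  24  25 389] [283.3 266. ] [0.4464 0.2602 0.02  ]
warm [226 256  23  25 403] [236.7 268. ] [0.447  0.3627 0.02  ]
warm [335 257  11  11  91] [340.  262.4] [0.448  0.1348 0.02  ]
warm [306 284 110   8 598] [367.9 288.6] [0.3885 0.0778 0.02  ]
bright [359 201  11  12 104] [364.3 206.5] [0.5706 0.0717 0.02  ]
bright [381 249  26  26 470] [393.6 261.8] [0.4433 0.0165 0.02  ]
dark [ 225  194   48   48 1805] [248.4 217.2] [0.5599 0.336  0.015 ]
dark [345 202  18  16 136] [351.3 210.3] [0.5641 0.1012 0.015 ]
dark [391 284  25   4  55] [405.3 285.5] [ 0.3909 -0.0057  0.015 ]
dark [272 290  37   2  53] [292.3 290.7] [0.3922 0.2426 0.015 ]
```

View pics/crop1.png

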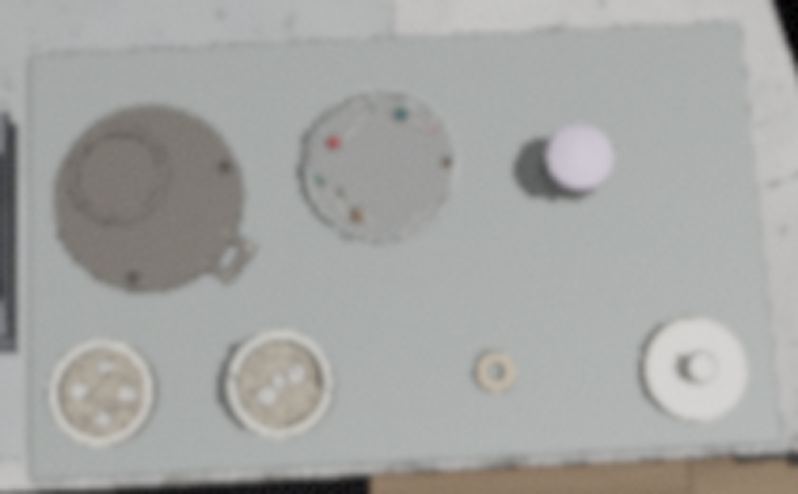

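The crop (3.8x, offset 210,165) shows the collar at (120,178), plate centre at (150,197) and tab at (233,258). The trays are at (102,392) low and (278,384) tall, the ring at (494,371) and the lid at (695,368).

Call:
send_rows(rows=[[[-0.0313, -0.0163, 0.01], 0], [[-0.0313, -0.0163, 0.01], 0], [[-0.0313, -0.0163, 0.01], 0], [[-0.0313, -0.0163, 0.01], 0], [[-0.0313, -0.0163, 0.01], 0], [[-0.0313, -0.0163, 0.01], 0], [[-0.0313, -0.0163, 0.01], 0], [[-0.0313, -0.0163, 0.01], 0], [[-0.0313, -0.0163, 0.01], 0], [[-0.0313, -0.0163, 0.01], 0]], jaw=1)

```text
clock: 1.4
eef_pos: [0.4479, 0.2589, 0.3042]
tool_rot: [-3.141, -0.0, 2.747]
force: [0.5, 0.2, -1.4]
finger_gap: 0.0918
grip_force: 0.0
```

```bash
python3 - <<'E'
from h import *
p,d,K,T,s=grab("wrist"); print(s['clock'],s['eef_pos'],s['tool_rot'])
for n,P in (("tall",(.447,.26,.043)),("low",(.448,.36,.031)),("plate",(.56,.335,.015)),("grasp",T[:3,3]*0+s['eef_pos']-[0,0,.171])): print(n,proj(K,T,P).round(0))
cv2.imwrite("pics/w1.png",p[...,::-1]); np.savez("w1.npz",p=p,d=d,K=K,T=T)
E
```

```text
1.4 [0.44789631 0.25890572 0.30416431] [-3.14141365e+00 -3.39109475e-04  2.74677139e+00]
tall [[327. 207.]]
low [[438. 159.]]
plate [[441. 272.]]
grasp [[326. 257.]]
```

View pics/w1.png

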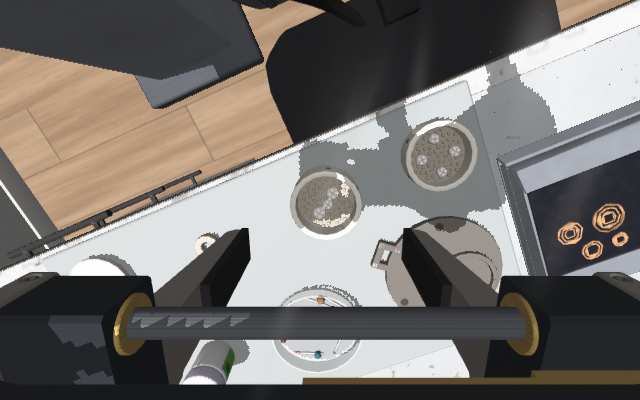

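The wrist view shows the tall tray rim at about (326,203), the low tray at (440,156), the plate and tab at (440,265) and (385,255). I'll fit the rims from depth.

```bash
cat >> h.py <<'E'
def cloud(d,K,T):
    v,u=np.mgrid[:d.shape[0],:d.shape[1]]
    c=np.stack([(u-K[0,2])/K[0,0]*d,(v-K[1,2])/K[1,1]*d,d],-1)
    P=c@T[:3,:3].T+T[:3,3]; P[d<=0]=np.nan; return P
def rim(P,xy,z,rad,tol=.005,r=None):
    """circle centre of points of height z near xy (within rad); known outer radius r: enclosing-circle based"""
    m=(abs(P[...,2]-z)<tol)&(np.hypot(P[...,0]-xy[0],P[...,1]-xy[1])<rad)
    Q=P[m][:,:2].astype(np.float32)
    (c,rr)=cv2.minEnclosingCircle(Q)
    A=np.c_[2*Q,np.ones(len(Q))]; b=(Q**2).sum(1); x=np.linalg.lstsq(A,b,rcond=None)[0]
    return np.array(c).round(4),round(rr,4),x[:2].round(4),round(float(np.sqrt(x[2]+x[0]**2+x[1]**2)),4),len(Q),P[m][:,2].mean().round(4)
E
python3 - <<'E'
from h import *
f=np.load("w1.npz"); P=cloud(f['d'],f['K'],f['T'])
print("board z",np.nanmedian(P[190:205,390:400,2]), P[203,326],P[170,326])
print("tall",rim(P,(.447,.26),.043,.036)); print("low",rim(P,(.448,.36),.031,.036))
E
```

```text
board z 0.00742403761389232 [0.44619919 0.25987898 0.03504653] [0.41909032 0.27118801 0.04055214]
tall (array([0.4461, 0.2595]), 0.0299, array([0.4456, 0.2596]), 0.0271, 1347, np.float64(0.0429))
low (array([0.4471, 0.3628]), 0.03, array([0.4465, 0.3621]), 0.0271, 1466, np.float64(0.0307))
```

Call:
send_rows(rows=[[[0.0019, 0, 0.01], 0], [[0, 0, 0.02], 0], [[0, 0, 0.02], 0], [[0, 0, 0.015], 0], [[0, 0, 0.012], 0], [[0, 0, 0.01], 0], [[0, 0, 0.008], 0], [[0, 0, 0], 0], [[0, 0, 0], 0], [[0, 0, 0], 0]], jaw=1)

```text
clock: 2.7
eef_pos: [0.4459, 0.2607, 0.2102]
tool_rot: [3.141, 0.001, 2.747]
force: [-0.4, -1.3, 0.3]
finger_gap: 0.0925
grip_force: 0.0
```

Call:
send_rows(rows=[[[0, 0, 0], 0], [[0, 0, 0], 0], [[0, 0, 0], 0], [[0, 0, 0], 0], [[0, 0, 0], 0], [[0, 0, 0], 0], [[0, 0, 0], 0], [[0, 0, 0], 0], [[0, 0, 0], 0], [[0, 0, 0], 0]], jaw=0.1)

```text
clock: 3.95
eef_pos: [0.4456, 0.2606, 0.2097]
tool_rot: [-3.141, -0.0, 2.747]
force: [-0.1, -0.8, 1.6]
finger_gap: 0.0585
grip_force: 30.0
```

Call:
send_rows(rows=[[[0, 0, -0.005], 0], [[0, 0, -0.01], 0], [[0, 0, -0.015], 0], [[0, 0, -0.015], 0], [[0, 0, -0.015], 0], [[0, 0, -0.015], 0], [[0, 0, -0.01], 0], [[0, 0, -0.005], 0], [[0, 0, 0], 0], [[0, 0, 0], 0]])

```text
clock: 5.2
eef_pos: [0.4454, 0.2605, 0.2991]
tool_rot: [-3.141, -0.001, 2.747]
force: [-0.6, 0.4, -0.9]
finger_gap: 0.0582
grip_force: 30.0
```

```bash
python3 - <<'E'
from h import *
p,d,K,T,s=grab("top"); P=cloud(d,K,T)
print("tray in hand top",rim(P,s['eef_pos'][:2],.133,.05,.008))
p,d,K,T,s=grab("wrist"); print(s['clock'],s['eef_pos'])
P=cloud(d,K,T); np.savez("w2.npz",p=p,d=d,K=K,T=T,e=s['eef_pos'])
cv2.imwrite("pics/w2.png",p[...,::-1])
print("held",rim(P,s['eef_pos'][:2],.133,.05,.006))
f=np.load("w1.npz"); P1=cloud(f['d'],f['K'],f['T'])
for PP in (P1,P):
    print("disc",rim(PP,(.56,.335),.015,.06,.0025)); print("collar",rim(PP,(.572,.352),.020,.04,.0025))
p,d,K,T,s=grab("scene"); P=cloud(d,K,T); print("disc sc",rim(P,(.56,.335),.015,.06,.0025)); print("collar",rim(P,(.572,.352),.020,.04,.0025))
E
```

```text
tray in hand top (array([0., 0.]), 0.0, array([0., 0.]), 0.0, 0, np.float64(nan))
5.25 [0.44541499 0.26053598 0.29905268]
held (array([0.4365, 0.2641]), 0.0436, array([0.4442, 0.2608]), 0.0285, 4017, np.float64(0.1322))
disc (array([0.5601, 0.3345]), 0.0597, array([0.5559, 0.335 ]), 0.0442, 4113, np.float64(0.0155))
collar (array([0.5696, 0.3636]), 0.0273, array([0.5734, 0.355 ]), 0.0261, 372, np.float64(0.0201))
disc (array([0.5437, 0.3519]), 0.0515, array([0.5394, 0.3545]), 0.0273, 3599, np.float64(0.0155))
collar (array([0.5594, 0.3582]), 0.0279, array([0.5731, 0.3539]), 0.0264, 380, np.float64(0.02))
disc sc (array([0.5622, 0.3322]), 0.0584, array([0.5605, 0.3317]), 0.0395, 899, np.float64(0.014))
collar (array([0.5731, 0.3531]), 0.0318, array([0.5755, 0.352 ]), 0.0277, 74, np.float64(0.0184))h.py:35: RuntimeWarning: Mean of empty slice.
  return np.array(c).round(4),round(rr,4),x[:2].round(4),round(float(np.sqrt(x[2]+x[0]**2+x[1]**2)),4),len(Q),P[m][:,2].mean().round(4)
  ret = ret.dtype.type(ret / rcount)
```

View pics/w2.png

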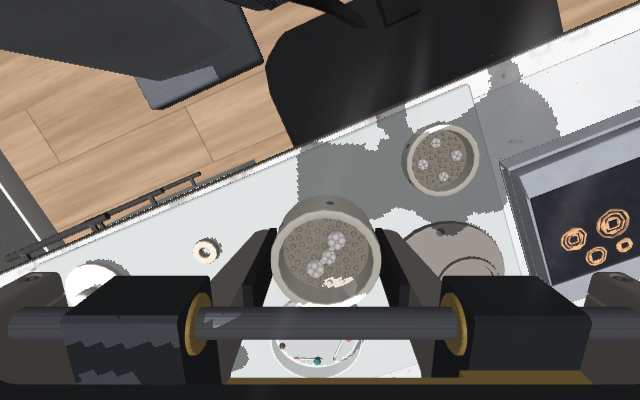

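The tall tray sits between the pads, with the rim centre at about (327,255) and the crowns level. The collar is partly visible at (470,270).

```bash
python3 - <<'E'
from h import *
from scipy.optimize import least_squares
out=[]
for n in ("w1.npz","w2.npz"):
    f=np.load(n); P=cloud(f['d'],f['K'],f['T'])
    m=(abs(P[...,2]-.0202)<.0018)&(np.hypot(P[...,0]-.573,P[...,1]-.354)<.036); out.append(P[m][:,:2])
Q=np.vstack(out)
def res(c,Q):
    r=np.hypot(*(Q-c).T); return np.maximum(0,r-.030)+np.maximum(0,.025-r)
for q in out+[Q]:
    print(least_squares(res,(.573,.354),args=(q,),loss='soft_l1',f_scale=.001,x_scale=.01).x.round(4), q.min(0).round(3),q.max(0).round(3))
f=np.load("w1.npz"); P=cloud(f['d'],f['K'],f['T'])
m=(abs(P[...,2]-.0152)<.0022)&(np.hypot(P[...,0]-.56,P[...,1]-.335)<.085)
Q=P[m][:,:2]; r=np.hypot(*(Q-[.5595,.3345]).T); t=Q[r>.0595]; print("tab",len(t),t.mean(0),np.degrees(np.arctan2(*(t.mean(0)-[.5595,.3345])[::-1])))
def res2(c): return np.maximum(0,np.hypot(*(Q[r<.0585]-c).T)-.057)
print(least_squares(res2,(.56,.335),x_scale=.01).x)
p,d,K,T,s=grab("top"); print("collar top",cast(K,T,(241.6,211.8),.02), "disc top",cast(K,T,(249.0,216.8),.015))
E
```

```text
[0.5749 0.3534] [0.544 0.35 ] [0.594 0.383]
[0.5751 0.3536] [0.545 0.331] [0.574 0.383]
[0.575  0.3535] [0.544 0.331] [0.594 0.383]
tab 339 [0.53061561 0.32237573] -157.22968681190724
[0.55756448 0.33577037]
collar top [[0.57210767 0.35033134 0.02      ]] disc top [[0.56065685 0.33458218 0.015     ]]
```

Call:
send_rows(rows=[[[-0.0051, 0.0089, 0], 0], [[-0.01, 0.016, 0], 0], [[-0.013, 0.021, 0], 0], [[-0.013, 0.022, 0], 0], [[-0.013, 0.022, 0], 0], [[-0.013, 0.02, 0], 0], [[-0.01, 0.015, 0.005], 0], [[-0.006, 0.01, 0.01], 0], [[0, 0, 0.015], 0], [[0, 0, 0.015], 0]])

```text
clock: 6.65
eef_pos: [0.5739, 0.3531, 0.2532]
tool_rot: [-3.141, -0.001, 2.747]
force: [0.6, -0.6, -0.5]
finger_gap: 0.0585
grip_force: 30.0
```

```bash
python3 - <<'E'
from h import *
p,d,K,T,s=grab("wrist"); P=cloud(d,K,T); np.savez("w3.npz",p=p,d=d,K=K,T=T,e=s['eef_pos']); print(s['eef_pos'],s['tool_rot'])
cv2.imwrite("pics/w3.png",p[...,::-1])
print("held",rim(P,s['eef_pos'][:2],s['eef_pos'][2]-.1667,.034,.003))
E
```

```text
[0.573915   0.3531253  0.25318686] [-3.14075117e+00 -8.50341689e-04  2.74687351e+00]
held (array([0.5716, 0.3541]), 0.0333, array([0.5738, 0.3529]), 0.0273, 3112, np.float64(0.0865))
```

View pics/w3.png

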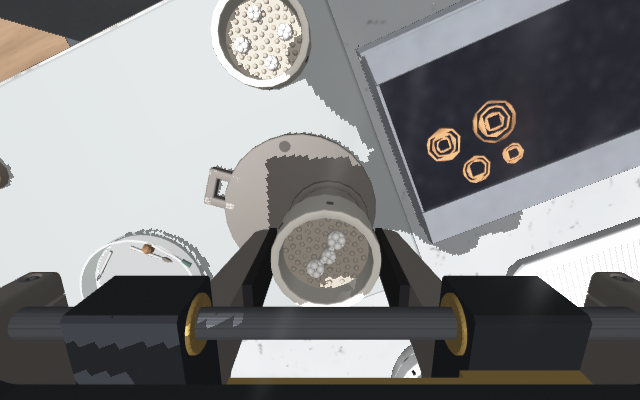

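The tray hangs over the collar. The disc is half visible around (300,190), with the tab loop at (217,187). I'll refine the plate position from the disc edge and tab.

```bash
python3 - <<'E'
from h import *
from scipy.optimize import least_squares
f=np.load("w3.npz"); P=cloud(f['d'],f['K'],f['T'])
m=(abs(P[...,2]-.0152)<.002)&(np.hypot(P[...,0]-.56,P[...,1]-.335)<.085)
b=[x for x in blobs(m,200)]; M=max(b,key=lambda x:x[0][4])[2]
cs,_=cv2.findContours(M.astype('uint8'),cv2.RETR_EXTERNAL,cv2.CHAIN_APPROX_NONE)
c=max(cs,key=len)[:,0]; Q=P[c[:,1],c[:,0],:2]
# outer edge points on the visible side, away from tab
a=Q-[.5595,.3345]; r=np.hypot(*a.T); k=(r>.052)&(r<.0605)
fit=least_squares(lambda x:np.hypot(*(Q[k]-x).T)-.0567,(.56,.335),loss='soft_l1',f_scale=.0007,x_scale=.01)
c0=fit.x; print("disc",c0.round(4),k.sum(),"rms",np.median(abs(fit.fun)))
A=P[M][:,:2]; r=np.hypot(*(A-c0).T); t=A[(r>.060)]; u=t.mean(0)-c0; u/=np.linalg.norm(u)
print("tab",len(t),t.mean(0),u,np.degrees(np.arctan2(u[1],u[0])),r.max()); print("collar",c0-.022*u,"ring",c0+.034*u)
m=(abs(P[...,2]-.0202)<.0018)&(np.hypot(P[...,0]-.573,P[...,1]-.354)<.036); q=P[m][:,:2]
def res(c):
    r=np.hypot(*(q-c).T); return np.maximum(0,r-.030)+np.maximum(0,.025-r)
print(len(q),least_squares(res,(.573,.354),loss='soft_l1',f_scale=.001,x_scale=.01).x)
E
```

```text
disc [0.5616 0.3366] 279 rms 0.0002862210907282753
tab 472 [0.52004049 0.28599997] [-0.63419511 -0.77317305] -129.3603125600633 0.07162350897158708
collar [0.57550948 0.35362447] ring [0.53999456 0.31032678]
622 [0.5753976  0.35409837]
```

Call:
send_rows(rows=[[[-0.001, 0.0013, 0.006], 0], [[0, 0, 0.008], 0], [[0, 0, 0.006], 0], [[0, 0, 0.004], 0], [[0, 0, 0.003], 0], [[0, 0, 0.003], 0], [[0, 0, 0.002], 0], [[0, 0, 0.002], 0], [[0, 0, 0], 0], [[0, 0, 0], 0]])

```text
clock: 7.95
eef_pos: [0.5757, 0.354, 0.2208]
tool_rot: [3.141, 0.0, 2.747]
force: [-0.3, 0.3, -0.6]
finger_gap: 0.0584
grip_force: 30.0
```

Call:
send_rows(rows=[[[0, 0, 0.001], 0], [[0, 0, 0.001], 0], [[0, 0, 0.0005], 0], [[0, 0, 0], 0], [[0, 0, 0], 0], [[0, 0, 0], 0], [[0, 0, 0], 0], [[0, 0, 0], 0], [[0, 0, 0], 0], [[0, 0, 0], 0]])

```text
clock: 9.2
eef_pos: [0.5757, 0.3541, 0.2187]
tool_rot: [3.142, 0.0, 2.747]
force: [-2.8, -1.0, 5.5]
finger_gap: 0.0586
grip_force: 30.0
```

Call:
send_rows(rows=[[[0, 0, 0], 0], [[0, 0, 0], 0], [[0, 0, 0], 0], [[0, 0, 0], 0], [[0, 0, -0.01], 0], [[0, 0, -0.02], 0], [[0, 0, -0.02], 0], [[0, 0, -0.02], 0], [[0, 0, -0.01], 0], [[0, 0, 0], 0]], jaw=1)

```text
clock: 10.45
eef_pos: [0.5759, 0.3541, 0.2995]
tool_rot: [3.14, 0.001, 2.747]
force: [-0.3, 0.7, -0.9]
finger_gap: 0.092
grip_force: 0.0
```

```bash
python3 - <<'E'
from h import *
for n in ("wrist","scene"):
    p,d,K,T,s=grab(n); P=cloud(d,K,T)
    print(s['eef_pos'],"tall",rim(P,(.5753,.3538),.052,.036,.004)); print("low",rim(P,(.447,.363),.031,.036,.004))
    k=(abs(P[...,2]-.052)<.004)&(np.hypot(P[...,0]-.5753,P[...,1]-.3538)<.036); q=P[k]
    A=np.c_[q[:,:2]-[.5753,.3538],np.ones(len(q))]; print("plane",np.linalg.lstsq(A,q[:,2],rcond=None)[0])
E
```

```text
[0.57590007 0.35411943 0.29949567] tall (array([0.5767, 0.3535]), 0.03, array([0.5762, 0.3537]), 0.0271, 1459, np.float64(0.052))
low (array([0.4472, 0.363 ]), 0.0299, array([0.4476, 0.3632]), 0.0271, 1815, np.float64(0.031))
plane [-2.36130179e-03  9.13935612e-05  5.19884662e-02]
[0.57558276 0.35401345 0.29824942] tall (array([0.5758, 0.3522]), 0.032, array([0.5767, 0.3511]), 0.0275, 131, np.float64(0.0497))
low (array([0.4459, 0.3618]), 0.0314, array([0.4469, 0.3606]), 0.0276, 158, np.float64(0.029))
plane [-0.00148526  0.00305588  0.04976144]
```

Call:
send_rows(rows=[[[0, 0, 0], -0.1], [[0, 0, 0], -0.17], [[0, 0, 0], -0.17], [[0, 0, 0], -0.17], [[0, 0, 0], -0.17], [[0, 0, 0], -0.17], [[0, 0, 0], -0.17], [[0, 0, 0], -0.1], [[0, 0, 0], -0.058], [[0, 0, 0], 0]])

```text
clock: 11.8
eef_pos: [0.5754, 0.3539, 0.2969]
tool_rot: [3.141, -0.002, -2.259]
force: [-0.3, 0.2, 0.3]
finger_gap: 0.0918
grip_force: 0.0
```

Call:
send_rows(rows=[[[0.004, 0.006, 0], 0], [[0.01, 0.014, 0], 0], [[0.011, 0.015, 0], 0], [[0.011, 0.015, 0], 0], [[0.011, 0.015, 0], 0], [[0.011, 0.015, 0], 0], [[0.01, 0.014, 0], 0], [[0.0055, 0.009, 0], 0], [[0.001, 0.0019, 0], 0], [[0, 0, 0], 0]])

```text
clock: 13.05
eef_pos: [0.4475, 0.363, 0.2983]
tool_rot: [-3.141, 0.0, -2.259]
force: [-0.6, -0.9, -0.2]
finger_gap: 0.0919
grip_force: 0.0
```

```bash
python3 - <<'E'
from h import *
p,d,K,T,s=grab("wrist"); P=cloud(d,K,T); print(s['eef_pos'],s['tool_rot'],s['q'])
r=rim(P,(.447,.363),.031,.036,.004); print("low",r, tool(s,[*r[0],.031]))
f=np.load("w1.npz"); Q=cloud(f['d'],f['K'],f['T']); print("box z",np.nanmax(Q[180:240,560:600,2]),Q[160:170:3,500:540:5,:].round(3))
E
```

```text
[0.44750929 0.36303456 0.29830396] [-3.14135761e+00  3.18747761e-04 -2.25852137e+00] [ 4.71971387e-01  2.64578994e-01  1.69299514e+00 -9.51252556e-05
  1.18363240e+00 -1.98186029e+00]
low (array([0.4471, 0.3629]), 0.03, array([0.4467, 0.3625]), 0.0271, 1240, np.float64(0.031)) [0.00044899 0.00029367 0.26730377]
box z 0.04247967233324429 [[[0.476 0.416 0.012]
  [0.477 0.42  0.014]
  [0.477 0.422 0.016]
  [0.479 0.426 0.017]
  [0.48  0.429 0.019]
  [0.481 0.432 0.021]
  [0.481 0.434 0.024]
  [0.481 0.436 0.028]]

 [[0.48  0.418 0.006]
  [0.477 0.416 0.019]
  [0.479 0.421 0.018]
  [0.481 0.424 0.019]
  [0.481 0.427 0.022]
  [0.481 0.429 0.026]
  [0.482 0.431 0.029]
  [0.482 0.433 0.033]]

 [[0.482 0.417 0.007]
  [0.48  0.416 0.018]
  [0.481 0.419 0.02 ]
  [0.481 0.421 0.024]
  [0.481 0.423 0.027]
  [0.481 0.425 0.032]
  [0.482 0.427 0.035]
  [0.483 0.431 0.035]]

 [[0.485 0.416 0.008]
  [0.484 0.416 0.016]
  [0.482 0.417 0.024]
  [0.482 0.418 0.029]
  [0.481 0.419 0.034]
  [0.483 0.423 0.034]
  [0.484 0.426 0.035]
  [0.486 0.43  0.035]]]
```

Call:
send_rows(rows=[[[0.0004, 0, 0.01], 0], [[0, 0, 0.02], 0], [[0, 0, 0.02], 0], [[0, 0, 0.015], 0], [[0, 0, 0.012], 0], [[0, 0, 0.01], 0], [[0, 0, 0.008], 0], [[0, 0, 0], 0], [[0, 0, 0], 0], [[0, 0, 0], 0]])

```text
clock: 14.35
eef_pos: [0.4473, 0.3628, 0.2038]
tool_rot: [-3.141, 0.001, -2.258]
force: [-0.7, -0.3, -0.5]
finger_gap: 0.0919
grip_force: 0.0
```

Call:
send_rows(rows=[[[0, 0, 0], 0], [[0, 0, 0], 0], [[0, 0, 0], 0], [[0, 0, 0], 0], [[0, 0, 0], 0], [[0, 0, 0], 0], [[0, 0, 0], 0], [[0, 0, 0], 0], [[0, 0, 0], 0], [[0, 0, 0], 0]], jaw=0.1)

```text
clock: 15.6
eef_pos: [0.447, 0.3627, 0.2032]
tool_rot: [3.142, -0.0, -2.258]
force: [-0.4, -0.1, 1.3]
finger_gap: 0.059
grip_force: 30.0
```

Call:
send_rows(rows=[[[0, 0, -0.005], 0], [[0, 0, -0.01], 0], [[0, 0, -0.015], 0], [[0, 0, -0.015], 0], [[0, 0, -0.015], 0], [[0, 0, -0.015], 0], [[0, 0, -0.01], 0], [[0, 0, -0.005], 0], [[0, 0, 0], 0], [[0, 0, 0], 0]])

```text
clock: 16.85
eef_pos: [0.4469, 0.3626, 0.2926]
tool_rot: [3.141, -0.001, -2.258]
force: [0.4, 0.8, -1.2]
finger_gap: 0.0595
grip_force: 30.0
```

Call:
send_rows(rows=[[[-0.004, -0.006, 0], 0], [[-0.009, -0.013, 0], 0], [[-0.011, -0.0155, 0], 0], [[-0.012, -0.0165, 0], 0], [[-0.012, -0.0165, 0], 0], [[-0.011, -0.0155, 0], 0], [[-0.009, -0.013, 0], 0], [[-0.005, -0.0065, 0], 0], [[-0.002, -0.0032, 0], 0], [[0, 0, 0], 0]])

```text
clock: 18.1
eef_pos: [0.5764, 0.3535, 0.2931]
tool_rot: [3.141, -0.0, -2.258]
force: [0.3, -0.4, 0.0]
finger_gap: 0.0592
grip_force: 30.0
```

```bash
python3 - <<'E'
from h import *
p,d,K,T,s=grab("wrist"); P=cloud(d,K,T); e=s['eef_pos']; print(e,s['tool_rot'])
cv2.imwrite("pics/w4.png",p[...,::-1])
z=e[2]-.1962+.024
# held rim: keep points within outer radius; show in tool axes
m=(abs(P[...,2]-z)<.003)&(np.hypot(P[...,0]-e[0],P[...,1]-e[1])<.045)
for st,c,M in blobs(m,100):
    q=P[M]; t=np.array([tool(s,x) for x in q]); print(st,c.round(0),t.min(0).round(4),t.max(0).round(4),len(q))
print("tall",rim(P,(.5763,.3536),.052,.04,.004))
E
```

```text
[0.57638959 0.35353665 0.29305502] [ 3.14142089e+00 -2.30750192e-04 -2.25846048e+00]
[ 246  203  161  101 3206] [325. 253.] [-0.0296 -0.043   0.1692] [0.0297 0.043  0.1752] 3206
tall (array([0.573 , 0.3486]), 0.029, array([0.5763, 0.3526]), 0.027, 688, np.float64(0.0519))
```

View pics/w4.png

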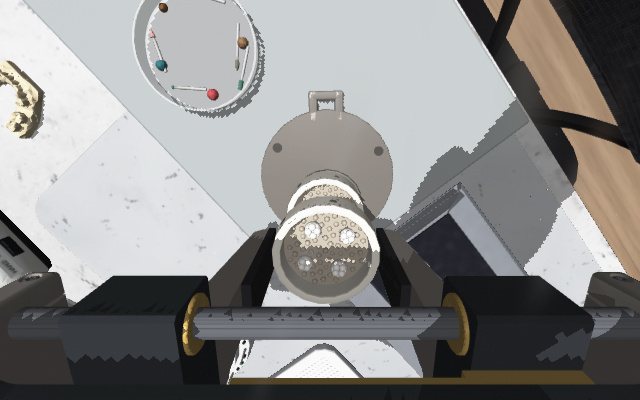

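The low tray is held level and centred over the stack. The plate is at (327,165), with the tab straight ahead at (325,100).

Call:
send_rows(rows=[[[0, 0, 0.006], 0], [[0, 0, 0.01], 0], [[0, 0, 0.01], 0], [[0, 0, 0.007], 0], [[0, 0, 0.005], 0], [[0, 0, 0.003], 0], [[0, 0, 0.003], 0], [[0, 0, 0.002], 0], [[0, 0, 0], 0], [[0, 0, 0], 0]])

```text
clock: 19.4
eef_pos: [0.5764, 0.3536, 0.2474]
tool_rot: [-3.141, 0.0, -2.258]
force: [-1.2, 0.2, -0.7]
finger_gap: 0.0595
grip_force: 30.0
```

Call:
send_rows(rows=[[[0, 0, 0.001], 0], [[0, 0, 0.001], 0], [[0, 0, 0.0005], 0], [[0, 0, 0], 0], [[0, 0, 0], 0], [[0, 0, 0], 0], [[0, 0, 0], 0], [[0, 0, 0], 0], [[0, 0, 0], 0], [[0, 0, 0], 0]])

```text
clock: 20.65
eef_pos: [0.5763, 0.3536, 0.2447]
tool_rot: [3.142, 0.0, -2.258]
force: [-0.3, -0.6, -1.9]
finger_gap: 0.0589
grip_force: 30.0
```

Just short of contact, so 1 mm more.

Call:
send_rows(rows=[[[0, 0, 0.0005], 0], [[0, 0, 0.0005], 0], [[0, 0, 0], 0], [[0, 0, 0], 0], [[0, 0, 0], 0], [[0, 0, 0], 0], [[0, 0, 0], 0], [[0, 0, 0], 0], [[0, 0, 0], 0], [[0, 0, 0], 0]])

```text
clock: 21.9
eef_pos: [0.5764, 0.3536, 0.2442]
tool_rot: [-3.142, 0.0, -2.258]
force: [-2.6, -0.8, 5.8]
finger_gap: 0.0595
grip_force: 30.0
```

Call:
send_rows(rows=[[[0, 0, 0], 0], [[0, 0, 0], 0], [[0, 0, 0], 0], [[0, 0, 0], 0], [[0, 0, -0.01], 0], [[0, 0, -0.02], 0], [[0, 0, -0.02], 0], [[0, 0, -0.02], 0], [[0, 0, -0.01], 0], [[0, 0, 0], 0]], jaw=1)

```text
clock: 23.15
eef_pos: [0.5766, 0.3537, 0.325]
tool_rot: [-3.141, 0.002, -2.258]
force: [0.8, -0.3, -0.1]
finger_gap: 0.0919
grip_force: 0.0
```

```bash
python3 - <<'E'
from h import *
p,d,K,T,s=grab("wrist"); P=cloud(d,K,T); c=(.5763,.3536)
print(s['eef_pos'],"low",rim(P,c,.072,.036,.004))
k=(abs(P[...,2]-.072)<.004)&(np.hypot(P[...,0]-c[0],P[...,1]-c[1])<.036); q=P[k]
print("plane",np.linalg.lstsq(np.c_[q[:,:2]-c,np.ones(len(q))],q[:,2],rcond=None)[0])
p,d,K,T,s=grab("top"); P=cloud(d,K,T); print("lid top",rim(P,(.443,.017),.020,.04,.006))
p,d,K,T,s=grab("scene"); P=cloud(d,K,T); print("lid",rim(P,(.443,.017),.018,.04,.003),"knob",rim(P,(.443,.017),.033,.03,.003))
print("ring",rim(P,(.448,.135),.015,.02,.003))
E
```

```text
[0.57659505 0.3536718  0.32500444] low (array([0.5768, 0.3535]), 0.0299, array([0.5763, 0.3532]), 0.0271, 1390, np.float64(0.072))
plane [-0.00255195 -0.00344451  0.07201852]
lid top (array([0.4448, 0.0175]), 0.03, array([0.4446, 0.0176]), 0.0221, 516, np.float64(0.0182))
lid (array([0.443 , 0.0172]), 0.0304, array([0.4433, 0.0168]), 0.0214, 608, np.float64(0.0166)) knob (array([0.4434, 0.0169]), 0.0085, array([0.4439, 0.0171]), 0.0063, 71, np.float64(0.032))
ring (array([0.4481, 0.1339]), 0.0123, array([0.448 , 0.1333]), 0.0092, 80, np.float64(0.0135))
```

Call:
send_rows(rows=[[[0, 0, 0], 0.1], [[0, 0, 0], 0.17], [[0, 0, 0], 0.18], [[0, 0, 0], 0.18], [[0, 0, 0], 0.18], [[0, 0, 0], 0.18], [[0, 0, 0], 0.18], [[0, 0, 0], 0.18], [[0, 0, 0], 0.18], [[0, 0, 0], 0.18]])

```text
clock: 24.55
eef_pos: [0.5761, 0.3534, 0.3224]
tool_rot: [-3.14, -0.001, 2.309]
force: [-0.6, -0.2, -0.5]
finger_gap: 0.0921
grip_force: 0.0
```

Call:
send_rows(rows=[[[0, 0, 0], 0.15], [[0, 0, 0], 0.07], [[-0.014, -0.0177, 0], 0], [[-0.0281, -0.0354, 0], 0], [[-0.034, -0.043, 0], 0], [[-0.0365, -0.046, 0], 0], [[-0.0365, -0.046, 0], 0], [[-0.034, -0.043, 0], 0], [[-0.0277, -0.0345, 0], 0], [[-0.014, -0.0177, 0], 0]])

```text
clock: 25.8
eef_pos: [0.4424, 0.0156, 0.3229]
tool_rot: [-3.14, -0.001, 2.093]
force: [-0.7, -0.1, -0.3]
finger_gap: 0.0918
grip_force: 0.0
```

Call:
send_rows(rows=[[[0, 0, 0.01], 0], [[0, 0, 0.01], 0], [[0, 0, 0.01], 0], [[0, 0, 0], 0], [[0, 0, 0], 0], [[0, 0, 0], 0], [[0, 0, 0], 0], [[0, 0, 0], 0], [[0, 0, 0], 0], [[0, 0, 0], 0]])

```text
clock: 27.05
eef_pos: [0.4435, 0.0172, 0.2937]
tool_rot: [3.142, 0.0, 2.095]
force: [0.7, -0.9, -0.8]
finger_gap: 0.0921
grip_force: 0.0
```

```bash
python3 - <<'E'
from h import *
p,d,K,T,s=grab("wrist"); P=cloud(d,K,T); print(s['eef_pos'],s['tool_rot'],s['q'])
cv2.imwrite("pics/w5.png",p[...,::-1])
r=rim(P,(.4435,.0172),.018,.034,.003);print("lid",r)
k=rim(P,(.4435,.0172),.034,.034,.003);print("knob",k,tool(s,[*k[0],.034]))
print("ring",rim(P,(.448,.134),.015,.02,.0025))
E
```

```text
[0.44351539 0.01716316 0.29371162] [3.14158607e+00 2.43869578e-05 2.09468240e+00] [-2.34853507e-01 -6.76720037e-02  2.06263931e+00 -1.44482938e-05
  1.14660379e+00 -7.58733632e-01]
lid (array([0.4438, 0.0186]), 0.03, array([0.4437, 0.0188]), 0.0221, 3125, np.float64(0.0184))
knob (array([0.4437, 0.0185]), 0.0092, array([0.4435, 0.0191]), 0.0063, 353, np.float64(0.0342)) [0.00107153 0.00082689 0.2597116 ]
ring (array([0.448 , 0.1349]), 0.012, array([0.4478, 0.1347]), 0.009, 612, np.float64(0.0152))
```

View pics/w5.png

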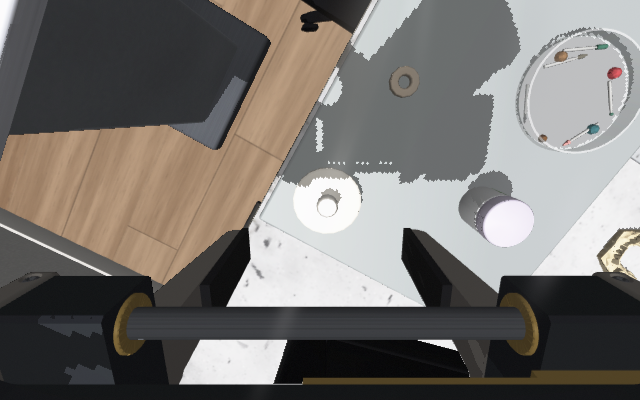

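The lid is at (327,202) with the knob at (327,207), between the open fingers. The ring is at (404,81) and the jar is well clear at (505,220).

Call:
send_rows(rows=[[[0.0011, 0.0008, 0.01], 0], [[0, 0, 0.018], 0], [[0, 0, 0.018], 0], [[0, 0, 0.014], 0], [[0, 0, 0.01], 0], [[0, 0, 0.008], 0], [[0, 0, 0.005], 0], [[0, 0, 0], 0], [[0, 0, 0], 0], [[0, 0, 0], 0]])

```text
clock: 28.35
eef_pos: [0.4439, 0.0185, 0.2111]
tool_rot: [3.141, 0.001, 2.095]
force: [-0.4, 0.4, 0.5]
finger_gap: 0.092
grip_force: 0.0
```

Call:
send_rows(rows=[[[0, 0, 0], 0], [[0, 0, 0], 0], [[0, 0, 0], 0], [[0, 0, 0], 0], [[0, 0, 0], 0], [[0, 0, 0], 0], [[0, 0, 0], 0], [[0, 0, 0], 0], [[0, 0, 0], 0], [[0, 0, 0], 0]], jaw=-0.8)

```text
clock: 29.6
eef_pos: [0.4437, 0.0185, 0.2107]
tool_rot: [3.142, 0.0, 2.095]
force: [0.2, -0.4, 0.3]
finger_gap: 0.0168
grip_force: 30.0
```

Call:
send_rows(rows=[[[0, 0, -0.005], 0], [[0, 0, -0.01], 0], [[0, 0, -0.015], 0], [[0, 0, -0.02], 0], [[0, 0, -0.02], 0], [[0, 0, -0.02], 0], [[0, 0, -0.015], 0], [[0, 0, -0.01], 0], [[0, 0, -0.005], 0], [[0, 0, 0], 0]])

```text
clock: 30.85
eef_pos: [0.4436, 0.0185, 0.3307]
tool_rot: [-3.142, -0.0, 2.095]
force: [0.2, 0.1, -0.8]
finger_gap: 0.0164
grip_force: 30.0
```

Call:
send_rows(rows=[[[0.0067, 0.0085, 0], 0], [[0.0156, 0.0198, 0], 0], [[0.0246, 0.0311, 0], 0], [[0.0302, 0.0382, 0], 0], [[0.0324, 0.041, 0], 0], [[0.0324, 0.041, 0], 0], [[0.0302, 0.0382, 0], 0], [[0.0246, 0.0311, 0], 0], [[0.0179, 0.0226, 0], 0], [[0.0089, 0.0112, 0], 0]])

```text
clock: 32.1
eef_pos: [0.5764, 0.3558, 0.3292]
tool_rot: [-3.14, -0.001, 2.096]
force: [-0.1, -0.2, -0.1]
finger_gap: 0.0162
grip_force: 30.0
```

Call:
send_rows(rows=[[[0, 0, 0], 0], [[0, 0, 0], 0], [[0, 0, 0], 0], [[0, 0, 0], 0], [[0, 0, 0.005], 0], [[0, 0, 0.01], 0], [[0, 0, 0.01], 0], [[0, 0, 0.005], 0], [[0, 0, 0], 0], [[0, 0, 0], 0]])

```text
clock: 33.35
eef_pos: [0.5768, 0.3536, 0.3011]
tool_rot: [3.141, 0.0, 2.095]
force: [1.0, 0.0, -0.5]
finger_gap: 0.0165
grip_force: 30.0
```

```bash
python3 - <<'E'
from h import *
p,d,K,T,s=grab("wrist"); P=cloud(d,K,T); e=s['eef_pos']; print(e,s['tool_rot'])
cv2.imwrite("pics/w6.png",p[...,::-1])
z=e[2]-.2037+.011
m=(abs(P[...,2]-z)<.003)&(np.hypot(P[...,0]-e[0],P[...,1]-e[1])<.045)
q=P[m]; print("held lid",rim(P,e[:2],z,.04,.003),"slope",np.linalg.lstsq(np.c_[q[:,:2]-e[:2],np.ones(len(q))],q[:,2]-z,rcond=None)[0])
print("low",rim(P,(.5767,.3534),.072,.033,.003))
E
```

```text
[0.57676875 0.35357332 0.3010648 ] [3.14090721e+00 1.05243650e-04 2.09480317e+00]
held lid (array([0.5769, 0.3537]), 0.0301, array([0.5763, 0.3545]), 0.0225, 3622, np.float64(0.1087)) slope [ 0.00237565 -0.00473955  0.00041861]
low (array([0.5731, 0.3593]), 0.0291, array([0.5763, 0.3542]), 0.0274, 632, np.float64(0.0722))
```

View pics/w6.png

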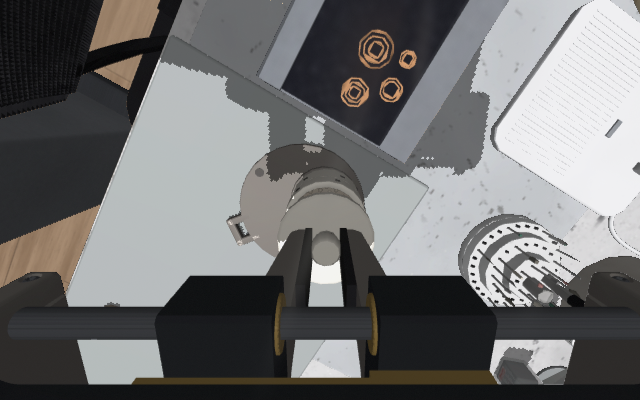

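The lid is held level over the stack and concentric with it. Now I'll lower it.

Call:
send_rows(rows=[[[0, 0, 0.005], 0], [[0, 0, 0.006], 0], [[0, 0, 0.006], 0], [[0, 0, 0.004], 0], [[0, 0, 0.003], 0], [[0, 0, 0.002], 0], [[0, 0, 0.001], 0], [[0, 0, 0], 0], [[0, 0, 0], 0], [[0, 0, 0], 0]])

```text
clock: 34.65
eef_pos: [0.5766, 0.3535, 0.2738]
tool_rot: [3.141, 0.0, 2.095]
force: [-0.6, -0.9, -0.4]
finger_gap: 0.0164
grip_force: 30.0
```

Call:
send_rows(rows=[[[0, 0, 0.001], 0], [[0, 0, 0.001], 0], [[0, 0, 0.0005], 0], [[0, 0, 0.0005], 0], [[0, 0, 0], 0], [[0, 0, 0], 0], [[0, 0, 0], 0], [[0, 0, 0], 0], [[0, 0, 0], 0], [[0, 0, 0], 0]])

```text
clock: 35.9
eef_pos: [0.5767, 0.3536, 0.2717]
tool_rot: [3.141, 0.0, 2.095]
force: [-3.5, -0.8, 6.3]
finger_gap: 0.0159
grip_force: 30.0
```

Call:
send_rows(rows=[[[0, 0, 0], 0], [[0, 0, 0], 0], [[0, 0, 0], 0], [[0, 0, 0], 0], [[0, 0, -0.01], 0], [[0, 0, -0.015], 0], [[0, 0, -0.015], 0], [[0, 0, -0.015], 0], [[0, 0, -0.005], 0], [[0, 0, 0], 0]], jaw=1)

```text
clock: 37.15
eef_pos: [0.5767, 0.3535, 0.3312]
tool_rot: [3.141, 0.0, 2.095]
force: [-0.2, -0.1, -0.1]
finger_gap: 0.0918
grip_force: 0.0
```

Call:
send_rows(rows=[[[0, 0, 0], -0.1], [[0, 0, 0], -0.17], [[0, 0, 0], -0.18], [[0, 0, 0], -0.18], [[0, 0, 0], -0.18], [[0, 0, 0], -0.18], [[0, 0, 0], -0.18], [[0, 0, 0], -0.18], [[0, 0, 0], -0.18], [[0, 0, 0], -0.18]])

```text
clock: 38.4
eef_pos: [0.5764, 0.3534, 0.3295]
tool_rot: [3.141, -0.002, -2.472]
force: [0.2, 0.4, -0.1]
finger_gap: 0.0921
grip_force: 0.0
```

Call:
send_rows(rows=[[[0, 0, 0], -0.15], [[0, 0, 0], -0.07], [[0, 0, 0], 0], [[0, 0, 0], 0], [[0, 0, 0], 0], [[0, 0, 0], 0], [[0, 0, 0], 0], [[0, 0, 0], 0], [[0, 0, 0], 0], [[0, 0, 0], 0]])

```text
clock: 39.65
eef_pos: [0.5766, 0.3535, 0.3307]
tool_rot: [-3.142, -0.0, -2.258]
force: [-0.4, -0.2, 0.3]
finger_gap: 0.0922
grip_force: 0.0
```

```bash
python3 - <<'E'
from h import *
from scipy.optimize import least_squares
p,d,K,T,s=grab("wrist"); P=cloud(d,K,T); print(s['eef_pos'],s['tool_rot'],s['q'][5])
cv2.imwrite("pics/w7.png",p[...,::-1])
c=np.array([.5767,.3535]); r=rim(P,c,.079,.036,.003); print("lid flange",r,"knob",rim(P,c,.095,.03,.003))
q=P[(abs(P[...,2]-.079)<.003)&(np.hypot(P[...,0]-c[0],P[...,1]-c[1])<.034)]; print("slope",np.linalg.lstsq(np.c_[q[:,:2]-c,np.ones(len(q))],q[:,2],rcond=None)[0])
m=(abs(P[...,2]-.0152)<.002)&(np.hypot(P[...,0]-.5616,P[...,1]-.3366)<.085)
M=max(blobs(m,200),key=lambda x:x[0][4])[2]
cs,_=cv2.findContours(M.astype('uint8'),cv2.RETR_EXTERNAL,cv2.CHAIN_APPROX_NONE)
k=max(cs,key=len)[:,0]; Q=P[k[:,1],k[:,0],:2]; r=np.hypot(*(Q-[.5616,.3366]).T); k=(r>.052)&(r<.0605)
c0=least_squares(lambda x:np.hypot(*(Q[k]-x).T)-.0567,(.56,.335),loss='soft_l1',f_scale=.0007,x_scale=.01).x
A=P[M][:,:2]; r=np.hypot(*(A-c0).T); u=A[r>.06].mean(0)-c0; u/=np.linalg.norm(u); v=c0-c; v/=np.linalg.norm(v)
print("disc",c0,"tab dir",u,"stack dir",v,"ring goal",c0+.034*u)
E
```

```text
[0.57659259 0.35352037 0.33069124] [-3.14158248e+00 -8.34861873e-06 -2.25832646e+00] -2.0822655591527024
lid flange (array([0.5768, 0.3534]), 0.03, array([0.5766, 0.3533]), 0.0221, 3677, np.float64(0.0794)) knob (array([0.5769, 0.3534]), 0.0092, array([0.5765, 0.3531]), 0.0063, 422, np.float64(0.0951))
slope [0.00201594 0.00192292 0.0793929 ]
disc [0.56163887 0.33694355] tab dir [-0.61863749 -0.78567656] stack dir [-0.67291274 -0.73972187] ring goal [0.5406052  0.31023055]
```

View pics/w7.png

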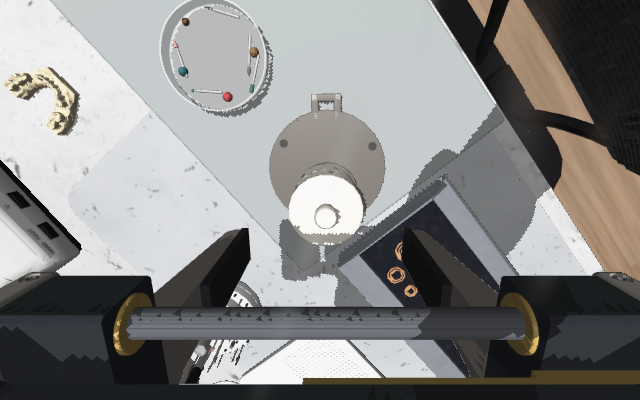

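The stack is closed: lid at (326,207), flange height 79 mm as expected and level. The tab is straight ahead at (326,102). Next is the ring.

Call:
send_rows(rows=[[[0.0125, -0.002, 0], 0], [[0.0251, -0.004, 0], 0], [[0.034, -0.0053, 0], 0], [[0.036, -0.0056, 0], 0], [[0.036, -0.0056, 0], 0], [[0.036, -0.0056, 0], 0], [[0.034, -0.0053, 0], 0], [[0.025, -0.004, 0.01], 0], [[0.012, -0.0019, 0.02], 0], [[0, 0, 0.02], 0]])

```text
clock: 40.95
eef_pos: [0.4471, 0.1339, 0.2803]
tool_rot: [-3.141, 0.0, -2.26]
force: [0.0, -0.2, 0.2]
finger_gap: 0.092
grip_force: 0.0
```

Call:
send_rows(rows=[[[0, 0, 0.02], 0], [[0, 0, 0.01], 0], [[0, 0, 0], 0], [[0, 0, 0], 0], [[0, 0, 0], 0], [[0, 0, 0], 0], [[0, 0, 0], 0], [[0, 0, 0], 0], [[0, 0, 0], 0], [[0, 0, 0], 0]])

```text
clock: 42.2
eef_pos: [0.4479, 0.1349, 0.2507]
tool_rot: [-3.142, -0.0, -2.258]
force: [0.2, 0.1, -0.2]
finger_gap: 0.0914
grip_force: 0.0
```

```bash
python3 - <<'E'
from h import *
p,d,K,T,s=grab("wrist"); P=cloud(d,K,T); print(s['eef_pos'],s['tool_rot'],s['q'][5])
r=rim(P,(.448,.1349),.015,.02,.0025); print(r,tool(s,[*r[0],.015]))
E
```

```text
[0.44793137 0.13489856 0.25068776] [-3.14158423e+00 -2.48371869e-05 -2.25837416e+00] -2.420670784924292
(array([0.4481, 0.1349]), 0.012, array([0.4478, 0.1347]), 0.009, 620, np.float64(0.0153)) [-1.13990816e-04 -1.27421312e-04  2.35687763e-01]
```

Call:
send_rows(rows=[[[0, 0, 0.008], 0], [[0, 0, 0.012], 0], [[0, 0, 0.012], 0], [[0, 0, 0.008], 0], [[0, 0, 0.006], 0], [[0, 0, 0.003], 0], [[0, 0, 0.002], 0], [[0, 0, 0], 0], [[0, 0, 0], 0], [[0, 0, 0], 0]])

```text
clock: 43.5
eef_pos: [0.448, 0.1349, 0.1999]
tool_rot: [-3.141, 0.0, -2.258]
force: [0.2, -0.5, -0.4]
finger_gap: 0.092
grip_force: 0.0
```

Call:
send_rows(rows=[[[0, 0, 0], 0], [[0, 0, 0], 0], [[0, 0, 0], 0], [[0, 0, 0], 0], [[0, 0, 0], 0], [[0, 0, 0], 0], [[0, 0, 0], 0], [[0, 0, 0], 0], [[0, 0, 0], 0], [[0, 0, 0], 0]], jaw=-0.7)

```text
clock: 44.75
eef_pos: [0.4479, 0.1349, 0.1997]
tool_rot: [3.142, -0.0, -2.258]
force: [0.3, -0.2, -0.8]
finger_gap: 0.0205
grip_force: 30.0
```

Call:
send_rows(rows=[[[0, 0, -0.005], 0], [[0, 0, -0.01], 0], [[0, 0, -0.015], 0], [[0, 0, -0.015], 0], [[0, 0, -0.015], 0], [[0, 0, -0.015], 0], [[0, 0, -0.015], 0], [[0, 0, -0.01], 0], [[0, 0, 0], 0], [[0, 0, 0], 0]])

```text
clock: 46.0
eef_pos: [0.4477, 0.1349, 0.2992]
tool_rot: [3.141, -0.001, -2.258]
force: [-0.6, -0.1, -0.7]
finger_gap: 0.0204
grip_force: 30.0
```

```bash
python3 - <<'E'
from h import *
p,d,K,T,s=grab("wrist"); P=cloud(d,K,T); e=s['eef_pos']; print(e,s['tool_rot'],s['finger_gap'])
u,v=proj(K,T,e-[0,0,.186])[0]; print(u,v)
cv2.imwrite("pics/w8.png",cv2.resize(p[180:330,220:430,::-1],None,fx=3,fy=3))
q=P[180:330,220:430].reshape(-1,3); t=(q-e)@R.from_euler('xyz',s['tool_rot']).as_matrix()
t=t[(t[:,2]>.178)&(t[:,2]<.195)&(abs(t[:,0])<.02)&(abs(t[:,1])<.0102)]; print(len(t),t.min(0),t.max(0),np.median(t[:,2]))
E
```

```text
[0.44769482 0.13488833 0.29918594] [ 3.14084677e+00 -6.74557690e-04 -2.25839469e+00] 0.020439984947571654
325.5157148188872 245.92451971155901
1072 [-0.01198704 -0.00998945  0.18085216] [0.01198782 0.0101247  0.19176682] 0.18442562548213118
```

View pics/w8.png

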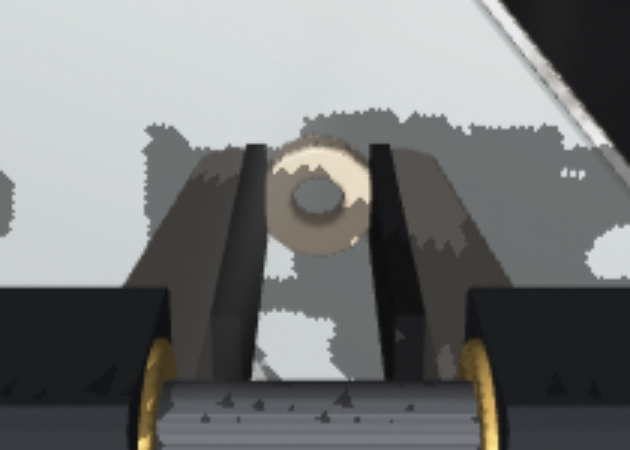

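The ring is held flat and centred between the fingertips, at about (318,195) in the crop.

Call:
send_rows(rows=[[[-0.0097, 0.002, 0], 0], [[-0.0194, 0.0039, 0], 0], [[-0.026, 0.0053, 0], 0], [[-0.028, 0.0057, 0], 0], [[-0.028, 0.0057, 0], 0], [[-0.028, 0.0057, 0], 0], [[-0.026, 0.0053, 0], 0], [[-0.0194, 0.0039, 0], 0], [[-0.0099, 0.002, 0], 0], [[0, 0, 0], 0]])

```text
clock: 47.3
eef_pos: [0.5408, 0.3107, 0.2992]
tool_rot: [3.141, -0.001, -2.258]
force: [-0.5, -0.3, -0.2]
finger_gap: 0.0205
grip_force: 30.0
```

Call:
send_rows(rows=[[[0, 0, 0], 0], [[0, 0, 0.01], 0], [[0, 0, 0.015], 0], [[0, 0, 0.015], 0], [[0, 0, 0.015], 0], [[0, 0, 0.01], 0], [[0, 0, 0.005], 0], [[0, 0, 0], 0], [[0, 0, 0], 0], [[0, 0, 0], 0]])

```text
clock: 48.55
eef_pos: [0.541, 0.3103, 0.2303]
tool_rot: [-3.141, 0.001, -2.258]
force: [-0.5, 0.2, -0.4]
finger_gap: 0.0201
grip_force: 30.0
```

```bash
python3 - <<'E'
from h import *
s=telemetry.sense(); print(s['eef_pos'], tool(s,[.5403,.3103,.0077]))
E
```

```text
[0.54102576 0.31027546 0.23033626] [0.00065582 0.00070632 0.22263536]
```

Call:
send_rows(rows=[[[0.0005, 0.0003, 0.004], 0], [[0, 0, 0.006], 0], [[0, 0, 0.005], 0], [[0, 0, 0.003], 0], [[0, 0, 0.002], 0], [[0, 0, 0.001], 0], [[0, 0, 0.0005], 0], [[0, 0, 0], 0], [[0, 0, 0], 0], [[0, 0, 0], 0]])

```text
clock: 49.8
eef_pos: [0.5403, 0.31, 0.2083]
tool_rot: [-3.142, 0.0, -2.258]
force: [0.1, 0.8, 0.1]
finger_gap: 0.02
grip_force: 30.0
```

Call:
send_rows(rows=[[[0, 0, 0.0005], 0], [[0, 0, 0.0005], 0], [[0, 0, 0], 0], [[0, 0, 0], 0], [[0, 0, 0], 0], [[0, 0, 0], 0], [[0, 0, 0], 0], [[0, 0, 0], 0], [[0, 0, 0], 0], [[0, 0, 0], 0]])

```text
clock: 51.05
eef_pos: [0.5403, 0.3101, 0.2076]
tool_rot: [-3.141, 0.0, -2.258]
force: [-2.0, -0.8, 4.9]
finger_gap: 0.0205
grip_force: 30.0
```

Contact. Release partly, rise straight up, then look.

Call:
send_rows(rows=[[[0, 0, 0], 0], [[0, 0, 0], 0], [[0, 0, 0], 0], [[0, 0, -0.005], 0], [[0, 0, -0.01], 0], [[0, 0, -0.02], 0], [[0, 0, -0.03], 0], [[0, 0, -0.03], 0], [[0, 0, -0.02], 0], [[0, 0, -0.01], 0]], jaw=0.2)

```text
clock: 52.3
eef_pos: [0.5405, 0.3101, 0.3343]
tool_rot: [-3.14, 0.002, -2.258]
force: [-0.0, -0.1, 0.4]
finger_gap: 0.0549
grip_force: 0.0
```

```bash
python3 - <<'E'
from h import *
p,d,K,T,s=grab("wrist"); P=cloud(d,K,T); print(s['clock'],s['eef_pos'],s['force'])
cv2.imwrite("pics/w9.png",p[...,::-1])
r=rim(P,(.5403,.3101),.023,.02,.0025); c=np.array([.5767,.3535]); print("ring",r,"lid",rim(P,c,.079,.036,.003),"knob",rim(P,c,.095,.03,.003))
g=r[0]-[.5616,.3368]; u=np.array([-.626,-.779]); print("plate frame",g@u, g@[-u[1],u[0]])
E
```

```text
52.3 [0.54049022 0.31007959 0.33426832] [-0.03613157 -0.09218954  0.39103238]
ring (array([0.5406, 0.31  ]), 0.012, array([0.5404, 0.3097]), 0.009, 368, np.float64(0.0233)) lid (array([0.5769, 0.3533]), 0.0305, array([0.5766, 0.353 ]), 0.0222, 2985, np.float64(0.0794)) knob (array([0.5768, 0.3531]), 0.0092, array([0.5762, 0.3527]), 0.0063, 352, np.float64(0.0951))
plate frame 0.0340232 0.00041779999999997817
```

View pics/w9.png

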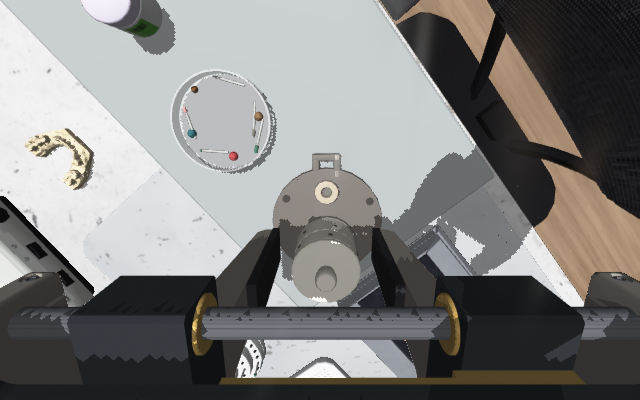

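The ring lies flat at (326,192), on the line from the stack (326,270) to the tab (326,163), at plate x = 34.0 mm. The stack is intact and the bystanders haven't moved.

```bash
python3 -c "
from bench import env
print(env.job_done())"
```

```text
the job is handed in; nothing more can be done
None
```

The job is handed in at about 52 s: tall tray, low tray and lid are stacked and seated level in the collar, and the control ring lies flat at plate x ≈ 34 mm on the stack-to-tab line. I never gripped or moved the jar, dish or plaster model.

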